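Post a used syringe through the sharps bin's weighted flap and lock the bin

TASK

Without picking it up, push the used syringe along the bin's loading ledge and through the weighted flap until it has dropped into the bin, then draw the fingers back out so that the flap swings fully shut by itself. Then push the lock slide on the lid all the way across over the flap's counterweight, as far as it goes. Leave the other things on the bench and on the ledge where they are.

Things in the scene. Friction and masses are not known exactly. Their poses are not given: they have to be found in the camera images.
- bin: sharps bin, 302 x 150 x 195 mm (224 to the top of the lock's keeper), fixed: white tub, stepped grey lid. Origin on the bench under the middle of the inlet's sill; x points into the bin, away from the loading ledge, y to the left seen from the ledge, z up. The front step of the lid is the ledge; behind the sloping inlet the roof is flat at z = 0.195, x = 0.064 to 0.171
- sill (a point): middle of the sill edge, at x 0, y 0, z 0.135 of the bin, where the flat ledge ends (it begins at x = -0.130). Two guide rails 10 mm high stand on the ledge, 46 mm apart inside, centred on y = 0. Behind the sill the tub is open below (floor z = 0.004): what passes the sill drops about 0.13 m
- hinge (a point): middle of the flap's hinge, at x 0.058, y 0, z 0.191 of the bin. The inlet, 84 mm wide, slopes up and back from the sill to here. Nothing stands over ledge and inlet, so fingers that point straight down can follow the syringe 25 mm past the sill
- flap (a joint): inlet flap: steel panel 80 mm wide, 74 mm long, hinged at its top edge, closing the sloping inlet (angle in rad: 0 shut, grows as its lower edge is pushed inwards and down, at most 1.55). A steel counterweight on an arm behind the hinge, above the roof, rises as the flap opens and swings it shut again; a light touch at the lower lip (under 0.1 N) opens it and it gives way to the syringe.
- flap_lip (a point): middle of the flap's lower edge; shut, it is at the sill, 3 mm above the ledge; it swings in with the flap
- lock (a joint): lock slide on the bin's roof, in m: about 0 unlocked, 0.038 fully across (its stop). It moves along the bin's -y, from the left side to the right over the counterweight and into a keeper. Pushed with about 1 to 2 N; it stays where it is left.
- lock_tab (a point): middle of the top of the lock slide's black upright finger tab; the tab is 20 mm (bin x) by 9 mm (bin y) and its top 24 mm stand free above the slide; the track's rails beside the slide end 21 mm below this point. Push on its left (+y) face. It moves with the slide.
- syringe: used syringe, 104 mm long, clear barrel 21 mm in diameter, finger flange 34 mm wide and 21 mm high, 20 mm round thumb plate at the tail, about 30 g, no needle, plunger fixed fully in. Lies flat between the guide rails, nose towards the flap. Origin in the middle of its length on the underside; x points along it to the nose, z up.
- syringe_nose (a point): tip of the nozzle, on the syringe's axis, 10.5 mm above the surface on which it lies
- syringe_tail (a point): centre of the thumb plate's outer face, on the axis, 10.5 mm above the surface on which it lies; push here
- tweezers: bystander: steel tweezers lying on the ledge outside the right-hand rail, 14 x 125 x 8 mm; origin at the middle of the underside
- micropipette: bystander: micropipette lying on the bench right of the bin, 28 x 213 x 30 mm; origin at the middle of the underside
- std_bottle: bystander: small screw-cap bottle, 29 mm across, 52 mm high, left of the bin; origin under its middle
- beaker_50: bystander: glass beaker, 47 mm across, 58 mm high, left of the bin; origin under its middle
- reagent_c: bystander: brown screw-cap bottle, 52 mm across, 98 mm high, left of the bin; origin under its middle
- weigh_boat: bystander: white weighing boat, 62 x 62 x 12 mm, right of the bin; origin under its middle
- tip_box: bystander: pipette tip box with a clear lid, 89 x 120 x 75 mm, further right; origin under its middle
Mind the look-alikes: they are no part of the job. Several things have the shape of the syringe; the one meant has the colours described above.

How it is judged:
On the way, in this order (a step that is already met when the one before it is completed fails the run):
1. the syringe is pushed in under the opened flap, the lock still drawn back (value of joint flap above 0.2 rad and x of syringe_nose in the frame of bin above 0.015 m and value of joint lock below 0.014 m), for 0.05 s.
2. the syringe lies in the bin and the flap has swung shut, the lock still drawn back (z of each of syringe_nose, syringe_tail in the frame of bin below 0.131 m and x of syringe in the frame of bin between -0.13 and 0.17 m and y of syringe in the frame of bin between -0.07 and 0.07 m and value of joint flap below 0.06 rad and value of joint lock below 0.014 m), for 0.2 s.
At the end, for the whole second after the job is handed in: The whole syringe lies at rest in the tub, below the sill (nose and tail below z = 0.131 of the bin); the flap is shut (less than 0.06 rad) and the lock slide is across its full travel (more than 34 of 38 mm) (z of each of syringe_nose, syringe_tail in the frame of bin below 0.131 m and x of syringe in the frame of bin between -0.13 and 0.17 m and y of syringe in the frame of bin between -0.07 and 0.07 m and linear speed of syringe below 0.02 m/s and value of joint flap below 0.06 rad and value of joint lock above 0.034 m); the robot touches nothing.
It fails at once if the syringe is lifted more than 25 mm off the ledge (z of syringe in the frame of bin above 0.16 m).
It fails at once if a bystander is moved by more than 20 mm (distance of any of tweezers, micropipette, std_bottle, beaker_50, reagent_c, weigh_boat, tip_box from where it was at the start of the episode above 0.02 m).
It also fails if it takes over 42 s, if anything falls off the work surface, if the arm or the gripper's body presses on something with over 40 N, if the wrist force passes 120 N, or if a joint passes its speed limit or range.

ROBOT

A 6-joint arm with a two-finger parallel gripper is mounted at the origin on the work surface; the furniture and walls round the work are solid. World frame = base frame: x ahead of the robot, y to its left, z up, the work surface at z = 0. Lengths are in m, angles in rad, forces in N, time in s.
With the tool pointing down it reaches from about 0.25 to 0.725 m from the base axis. Payload 4 kg.
Tool frame: the origin (TCP) lies midway between the tips of the shut fingers; the grasp point (between the pads) lies 19 mm behind it; z points along the fingers, y is the line along which they close (so a half turn about z gives the same grasp; the last joint's range is limited). The gripper opens to 85 mm and grips with 20 to 120 N. Pads are 22 mm wide; open, the fingers measure 114 mm over their backs; the gripper's body (76 mm by 85 mm) begins 54 mm behind the grasp point. The pads swing forward as they close: fully open they stand 13 mm farther back than shut.
Start: joints at [-1.262, 0.241, 0.005, 1.335, 0, 1.571], TCP at [0.152, -0.476, 0.231] pointing down, gripper open.
Joint ranges: [-2.72, 2.72], [-1.05, 1.87], [-1.09, 1.28], [-1.99, 2.15], [-1.42, 1.44], [-3.14, 3.14]. Speed limits (rad/s): [2.79, 2.79, 3.14, 3.14, 3.14, 3.14].

INTERFACE

Orientations are given as a unit quaternion [x, y, z, w].
In Python, from workcell import get_obs, camera, job_done, silhouettes gives the robot as it stands. The module is installed in compiled form; this text tells all that it offers.
- The arm moves only by the tool drive_tool, never from a script. Its argument "increments" is a list of rows, each a list of 3 entries, a list of its own where there are three numbers: the shift along the world's x, y, z in mm, then the turn, a rotation vector about the world's x, y, z in degrees, then the opening, from 0 (shut) to 1 (fully open). A call has 1 to 8 rows; each row shifts and turns the commanded pose from where the row before left it; what a row does not reach is not made up. A row lasts 1/12 s, in which the tool goes at most 41.7 mm and 7.16 degrees, less where a joint would pass 70% of its speed; a pose out of reach is approached as far as the arm can. A call is refused whole if a number of a shift passes 41.7 or a number of a turn 7.16, either way. A call with a gripper value outside its range is refused whole. The fingers move at their own pace and stop on an object; the grip force is fixed at half the most. Time passes only in rows, so rows that do not move let the fingers close. It gives the time, the measured TCP pose, the force, the opening and the grip force at its end, in the units of the state.
- get_obs(): the state, without advancing time (a new reading comes with each control period).
- camera(name): name is "scene" or "side" or "wrist"; returns a dict with "image" (420x560x3 uint8, red, green, blue), "K" (3x3 intrinsics, pixels), "view" (4x4, takes a point from world to camera coordinates). Camera axes: x right, y down, z forward; pixel columns grow to the right and rows downward; lengths in m; the calibration is good to about 2 mm. The wrist camera is an equidistant fisheye: a pixel r from the principal point sees the ray r / f radians off the axis. A picture is of the moment at which its call begins. There is no depth.
- job_done(): hands the job in; it is judged then, once.
Trained networks look in a picture, given as the dict that the camera call returned (one of the last four; its "shot" number tells which), for a name from the list of things; names that differ only in an ending like _2 or _b are one class to them, and where a whole thing is asked for, a point or a joint stands for the part that bears it (a point fixed in the world has none). Each returns a list of dicts, best first, with "conf" (0 to 1); they miss things now and then, are a little off and sometimes report something else, mostly with a low value. They report only what shows in the picture. A call takes as long as a camera call. They do not tell look-alikes from the thing itself.
- silhouettes(query, picture): "region" (420x560 bool, what is visible of it) and "bbox" ([left, top, right, bottom] in pixels, round what is visible of it).
The state is a dict: "clock": time; "joint_pos": joint angles; "joint_vel": joint speeds; "tau": joint torques, N m; "eef_pos": TCP position; "tool_rot": TCP orientation; "ft_force": force on the tool from outside, world axes, zero at the start; "ft_torque": the same for the moment, N m; "grip_width": finger opening in m; "grasp_force": force on a finger pad.
Only numpy, scipy, OpenCV 4.12 (cv2) and the standard library are available. Lean on these libraries where they do the work, as an engineer would, in place of code of your own. Each camera call takes 0.05 s, during which the arm holds its last target. There are 200 camera calls.

## Working session

There is one attempt and no reset: what is moved stays moved. The work goes in short steps, Python scripts to look and compute and a tool call to move; the robot and the scene stay as the last step left them, time stands still between calls to the robot, and variables do not carry over. Pictures are saved under pics/ and viewed, at most 13 in all, crops included, and the job is handed in when it is done.

Besides the shell and the picture viewer there is one more tool, called as a command line: name --argument value ..., lists and objects as JSON in quotes. drive_tool: Moves the arm, as the interface text tells. Its arguments: {"type":"object","properties":{"increments":{"type":"array"}},"required":["increments"]}

```bash
mkdir -p pics
cat > h.py <<'E'
import numpy as np, cv2
from workcell import *
def save(n,im,scale=1): cv2.imwrite(f'pics/{n}.png',cv2.resize(im[:,:,::-1],None,fx=scale,fy=scale,interpolation=cv2.INTER_CUBIC))
def proj(p,c):
    q=c['view']@np.append(p,1); u=c['K']@(q[:3]/q[2]); return u[:2]
def ray(uv,c):
    R=c['view'][:3,:3];t=c['view'][:3,3]
    d=R.T@np.linalg.inv(c['K'])@[uv[0],uv[1],1]; return -R.T@t,d
def onz(uv,c,z):
    o,d=ray(uv,c); return o+d*(z-o[2])/d[2]
def tri(a,ca,b,cb):
    o1,d1=ray(a,ca);o2,d2=ray(b,cb)
    s=np.linalg.lstsq(np.c_[d1,-d2],o2-o1,rcond=None)[0]
    p,q=o1+s[0]*d1,o2+s[1]*d2; return (p+q)/2,np.linalg.norm(p-q)
E
python3 - <<'E'
from h import *
o=get_obs();print(o['clock'],o['eef_pos'],o['tool_rot'])
ims=[]
for n in('scene','side'):
    c=camera(n);save(n+'0',c['image'],1.42);ims.append(c['image'])
    print(n,c['K'].round(1).tolist(),(-c['view'][:3,:3].T@c['view'][:3,3]).round(3))
    for q in('bin','syringe','lock_tab','flap','tweezers'):
        for s in silhouettes(q,c)[:4]: print(q,round(s['conf'],2),s['bbox'],s['region'].sum())
E
```

```text
0.0 [ 0.15179297 -0.47574551  0.23041111] [ 9.88104741e-01  1.53778863e-01 -1.37313852e-04 -1.03065286e-03]
scene [[460.0, 0.0, 281.6], [0.0, 460.0, 206.8], [0.0, 0.0, 1.0]] [-0.271  0.55   0.611]
bin 0.59 [161.5, 180.8, 278.3, 312.9] 7736
bin 0.34 [155.7, 268.5, 182.3, 300.4] 591
syringe 0.82 [289.6, 233.9, 326.5, 245.9] 240
syringe 0.76 [334.3, 251.6, 350.1, 273.5] 220
syringe 0.71 [266.2, 327.0, 293.7, 341.9] 276
lock_tab 0.48 [173.2, 182.8, 192.8, 193.8] 89
lock_tab 0.15 [159.5, 266.7, 180.8, 301.8] 569
flap 0.67 [195.4, 189.4, 227.2, 235.2] 944
side [[424.1, 0.0, 278.2], [0.0, 424.1, 214.4], [0.0, 0.0, 1.0]] [ 0.097 -0.736  1.132]
bin 0.73 [218.7, 141.3, 323.8, 237.2] 6086
syringe 0.61 [316.1, 254.7, 334.2, 279.7] 183
syringe 0.59 [235.5, 180.2, 263.1, 199.6] 180
syringe 0.54 [267.9, 284.9, 304.0, 292.5] 244
lock_tab 0.62 [280.5, 136.6, 292.6, 153.0] 83
flap 0.76 [264.3, 158.3, 291.2, 189.9] 471
tweezers 0.52 [222.5, 138.8, 327.6, 241.5] 6030
tweezers 0.49 [240.1, 209.0, 241.8, 209.7] 4
```

View pics/scene0.png

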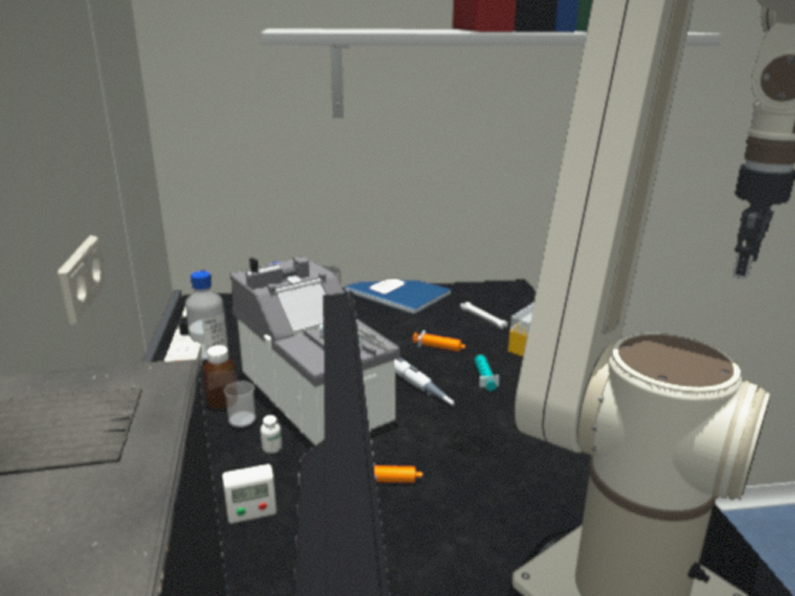

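View pics/side0.png

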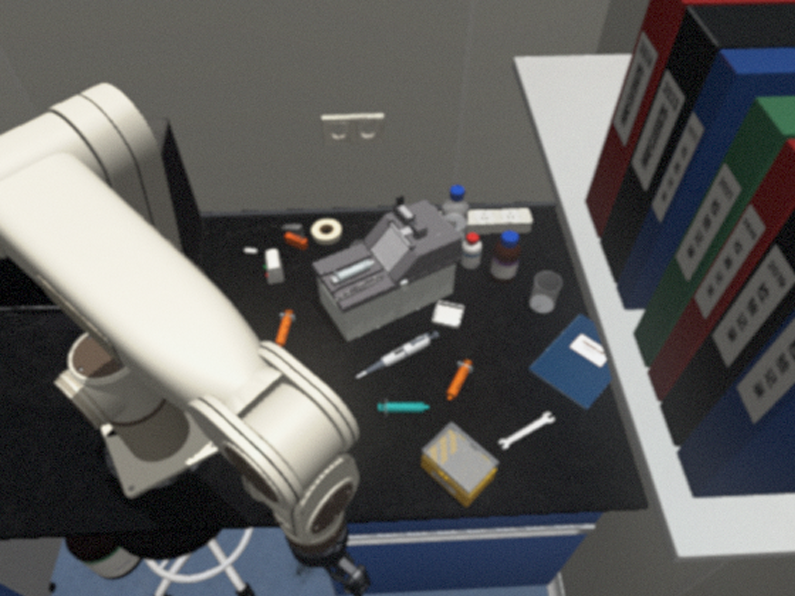

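Syringe-like things in the side view (original pixels): orange (200,230), (325,267) and (208,168), teal (285,288), and the clear one on the ledge between the rails (249,190). The clear one fits the description, so I'll confirm it in a crop.

Run:
```python
from h import *
c=camera('side');s=camera('scene')
a=cv2.resize(c['image'][130:245,213:328],None,fx=5,fy=5,interpolation=cv2.INTER_CUBIC)
save('crop_side',a)
b=cv2.resize(s['image'][175:325,150:290],None,fx=4,fy=4,interpolation=cv2.INTER_CUBIC)
save('crop_scene',b)
np.savez('cams.npz',sv=s['view'],sk=s['K'],cv=c['view'],ck=c['K'])
```

```text
(no output)
```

View pics/crop_side.png

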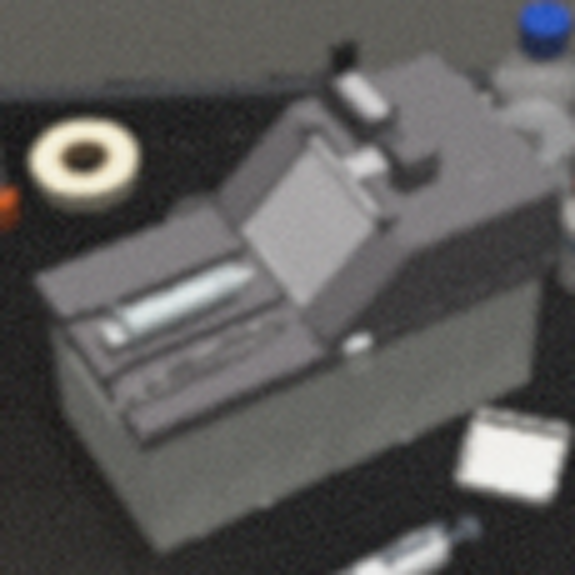

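View pics/crop_scene.png

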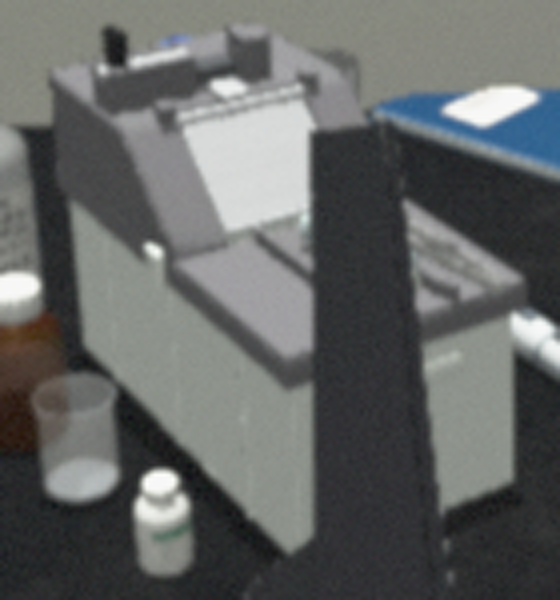

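The crops confirm it. The clear syringe, with a white flange and tail, lies between the rails at side crop (100-255, 265-345), nose toward the flap. The black tab is at (345,45) and the tweezers are right of the rail. Next I'll fit the bin pose from landmarks in both views.

```bash
cat > fit.py <<'E'
from h import *
from scipy.optimize import least_squares
d=np.load('cams.npz');C={'c':dict(view=d['cv'],K=d['ck']),'s':dict(view=d['sv'],K=d['sk'])}
off={'c':(213,130,5),'s':(150,175,4)}
def px(k,u,v): a,b,s=off[k]; return np.array([a+(u+.5)/s-.5,b+(v+.5)/s-.5])
P=[('c',(38,280),(-.13,.075,.135)),('c',(145,440),(-.13,-.075,.135)),('c',(303,303),(0,-.04,.138)),('c',(245,232),(0,.04,.138)),
('c',(312,140),(.058,.04,.191)),('c',(383,215),(.058,-.04,.191)),('c',(562,185),(.171,-.075,.195)),('c',(430,57),(.171,.075,.195)),
('s',(290,362),(-.13,.075,.135)),('s',(525,275),(-.13,-.075,.135)),('s',(232,228),(0,.04,.138)),('s',(180,122),(.058,.04,.191)),
('s',(303,95),(.058,-.04,.191)),('s',(55,75),(.171,.075,.195))]
def W(b,p): c,s=np.cos(b[2]),np.sin(b[2]); return np.array([b[0]+c*b[0+0]*0+c*p[0]-s*p[1],b[1]+s*p[0]+c*p[1],b[3]+p[2]])
def res(b): return np.concatenate([proj(W(b,p),C[k])-px(k,*uv) for k,uv,p in P])
if __name__=='__main__':
    best=min((least_squares(res,[.4,.1,y,0],loss='soft_l1') for y in(-1,0,1,2,3)),key=lambda r:r.cost)
    b=best.x;print('bin',b,best.cost);print(res(b).reshape(-1,2).round(1).tolist());np.save('bin.npy',b)
    for n,p in dict(sill=(0,0,.135),hinge=(.058,0,.191),dirx=(-.13,0,.135)).items(): print(n,W(b,p).round(4))
    t=tri(px('c',345,45),C['c'],px('s',115,32),C['s']);print('tab',t)
    def inv(w): q=w-np.array([b[0],b[1],b[3]]);c,s=np.cos(b[2]),np.sin(b[2]);return np.array([c*q[0]+s*q[1],-s*q[0]+c*q[1],q[2]])
    print('tab bin',inv(t[0]).round(4))
    for nm,uv in dict(tail=(106,338),nose=(255,270),flangeR=(125,340)).items():
        print(nm,inv(onz(px('c',*uv),C['c'],b[3]+.1455)).round(4))
E
python3 fit.py
```

```text
bin [ 0.5685271   0.06301947 -0.03405387 -0.00072993] 11.40362259480724
[[-0.5, -0.2], [-0.1, -0.7], [-0.3, 2.2], [-1.1, 0.6], [0.8, 0.8], [-0.2, 1.2], [0.6, 0.0], [1.2, -1.9], [0.1, -1.0], [1.0, 0.7], [-0.1, 3.1], [-0.1, 0.1], [-0.7, -0.6], [-2.4, -1.1]]
sill [0.5685 0.063  0.1343]
hinge [0.6265 0.061  0.1903]
dirx [0.4386 0.0674 0.1343]
tab (array([0.66217605, 0.12103172, 0.2410504 ]), np.float64(0.001271424493947482))
tab bin [0.0916 0.0612 0.2418]
tail [-0.1175 -0.0014  0.1455]
nose [-0.0099  0.0016  0.1455]
flangeR [-0.1081 -0.0088  0.1455]
```

Run:
```python
from fit import *
f=lambda u,v:np.array([u,v])/1.42
print('shelf',tri(f(515,57),C['c'],f(262,35),C['s']));print('post',tri(f(168,120),C['c'],f(340,293),C['s']))
```

```text
shelf (array([ 0.82109809, -0.00308558,  0.57691281]), np.float64(0.005269088402563657))
post (array([0.2271018 , 0.28244298, 0.42754836]), np.float64(0.1353556611857915))
```

drive_tool --increments '[[[16.7,34,0],[0,0,-6.5],0],[[16.7,34,0],[0,0,-6.5],0],[[16.7,34,0],[0,0,-6.6],0],[[16.7,34,0],[0,0,0],0],[[16.7,34,0],[0,0,0],0],[[16.7,34,0],[0,0,0],0],[[16.7,34,0],[0,0,0],0],[[16.7,34,0],[0,0,0],0]]'

```text
clock: 1.37
eef_pos: [0.2859, -0.2029, 0.2316]
tool_rot: [1.0, -0.017, 0.0, 0.0]
ft_force: [0.6, 0.5, 0.6]
grip_width: -0.0001
grasp_force: 0.0
```

drive_tool --increments '[[[16.7,34,0],[0,0,0],0],[[16.7,34,0],[0,0,0],0],[[16.7,34,0],[0,0,0],0],[[16.7,34,0],[0,0,0],0],[[16.7,34,0],[0,0,0],0],[[16.7,34,0],[0,0,0],0],[[16.7,34,0],[0,0,0],0],[[14,30,0],[0,0,0],0]]'

```text
clock: 2.03
eef_pos: [0.4173, 0.0204, 0.2315]
tool_rot: [1.0, 0.012, 0.0, -0.018]
ft_force: [-0.4, -1.0, -0.3]
grip_width: -0.0
grasp_force: 0.0
```

Run:
```python
from fit import *
b=np.load('bin.npy')
o=get_obs();T=o['eef_pos'];print(T)
c=camera('side');w=camera('wrist')
print(proj(T,c), [proj(W(b,p),c).round(1).tolist() for p in((-.118,0,.1455),(0,0,.135))])
save('side1',cv2.resize(c['image'][80:245,200:340],None,fx=3.6,fy=3.6,interpolation=cv2.INTER_CUBIC))
im=w['image'].copy();print(w['K'].round(1).tolist())
# fisheye projection of key points
for p in((-.118,0,.1455),(-.130,.023,.145),(-.130,-.023,.145),(0,.04,.138),(0,-.04,.138),(.058,.04,.191),(.058,-.04,.191),(0,.023,.145),(0,-.023,.145),(-.014,0,.1455)):
    q=w['view']@np.append(W(b,p),1);th=np.arctan2(np.hypot(q[0],q[1]),q[2]);ph=np.arctan2(q[1],q[0]);r=w['K'][0,0]*th
    u=(w['K'][0,2]+r*np.cos(ph),w['K'][1,2]+r*np.sin(ph));print(np.round(u,1).tolist())
    cv2.circle(im,(int(round(u[0])),int(round(u[1]))),3,(255,0,0),1)
save('wrist1',im,1.42)
```

```text
[0.41733034 0.02044595 0.23151379]
[228.68061695 191.95576531] [[233.4, 197.0], [266.6, 185.0]]
[[325.2, 0.0, 276.5], [0.0, 325.2, 214.6], [0.0, 0.0, 1.0]]
[218.6, 176.9]
[188.6, 191.3]
[249.5, 194.9]
[177.5, 21.7]
[283.8, 20.5]
[162.7, -75.7]
[287.4, -83.4]
[196.4, 17.7]
[259.5, 16.7]
[225.8, 34.2]
```

View pics/wrist1.png

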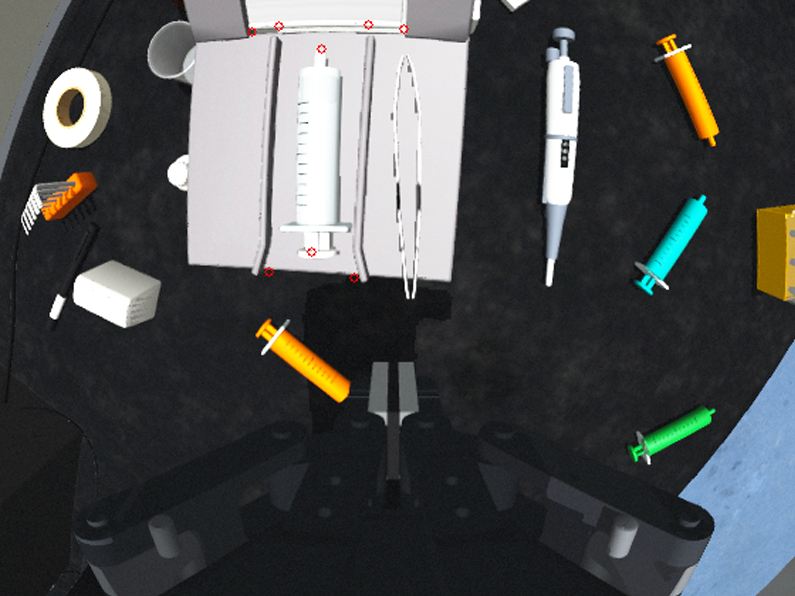

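The wrist view shows the model points (red) falling on the rails, sill, nose and tail within a few px. The thumb plate is at about (317,250), the nose at (320,50), and the look-alikes are all on the bench. The arm stopped short in y, so I'll check where it settles.

drive_tool --increments '[[[0,0,0],[0,0,0],0],[[0,20,0],[0,0,0],0],[[0,10,0],[0,0,0],0],[[0,0,0],[0,0,0],0],[[0,0,0],[0,0,0],0]]'

```text
clock: 2.55
eef_pos: [0.4166, 0.0308, 0.2315]
tool_rot: [1.0, 0.019, -0.001, -0.025]
ft_force: [-0.7, 0.2, 0.2]
grip_width: 0.0002
grasp_force: 0.0
```

Run:
```python
from h import *
from scipy.spatial.transform import Rotation as R
o=get_obs();print(o['joint_pos'].round(3) if hasattr(o['joint_pos'],'round') else o['joint_pos'],o['joint_vel'],o['tau'],o['ft_force'],o['tool_rot'])
print(R.from_quat(o['tool_rot']).as_matrix().round(3).tolist())
c=camera('side');save('side2',c['image'],1.42)
```

```text
[ 0.038  0.077 -0.192  1.302  0.05   3.141] [-0.00512215 -0.00048061  0.00256725 -0.00101832 -0.00165639  0.00149923] [ 1.16328620e-01 -2.88859946e+01  2.50551295e+01 -2.27885808e-03
  1.84993506e-01 -5.59181092e-05] [-0.71444016  0.19308514  0.22163532] [ 9.99501955e-01  1.92941508e-02 -5.66276559e-04 -2.49651274e-02]
[[0.999, 0.039, -0.002], [0.039, -0.998, 0.05], [-0.0, -0.05, -0.999]]
```

View pics/side2.png

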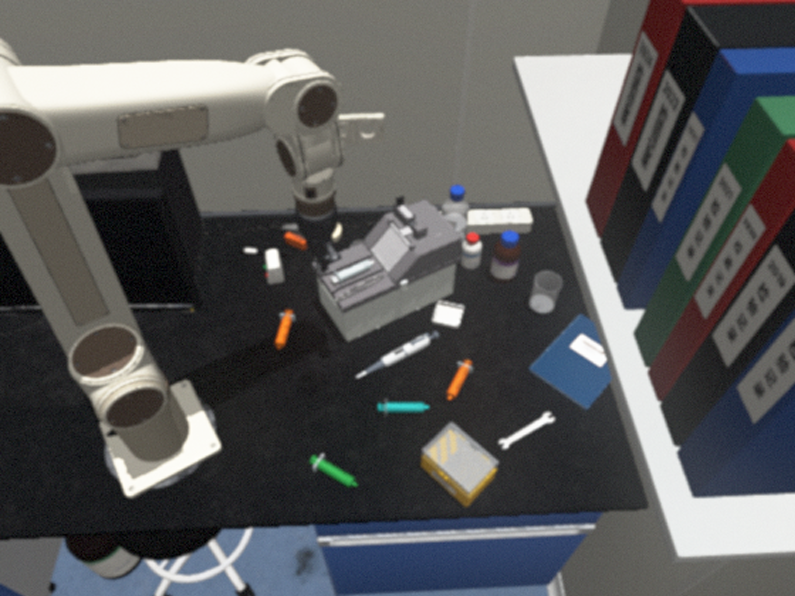

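J6 has hit its limit (3.141), which caused the tilt. I'll yaw the tool by +86° so the fingers close along the push direction, which is just as usable, and take out the tilt.

drive_tool --increments '[[[0,0,0],[0,0,7],0],[[0,0,0],[0,0,7],0],[[0,0,0],[-2.8,0,0],0],[[0,0,0],[0,0,7],0],[[0,0,0],[0,0,7],0],[[0,0,0],[0,0,7],0],[[0,0,0],[0,0,7],0],[[0,0,0],[0,0,7],0]]'

```text
clock: 3.27
eef_pos: [0.4169, 0.0308, 0.2314]
tool_rot: [0.901, 0.435, -0.007, 0.002]
ft_force: [0.4, 0.7, 0.3]
grip_width: 0.0003
grasp_force: 0.0
```

drive_tool --increments '[[[0,6,-10],[0,0,7],0],[[0,6,-10],[0,0,7],0],[[0,6,-10],[0,0,7],0],[[0,6,-10],[0,0,7],0],[[0,6,-10],[0,0,7],0],[[0,6,0],[0,0,2],0],[[0,0,0],[0,0,0],0]]'

```text
clock: 3.85
eef_pos: [0.4165, 0.0676, 0.1812]
tool_rot: [0.718, 0.696, -0.006, 0.003]
ft_force: [0.1, -0.3, 0.5]
grip_width: 0.0003
grasp_force: 0.0
```

Run:
```python
from h import *
from scipy.spatial.transform import Rotation as R
o=get_obs();print(np.round(o['joint_pos'],3),o['eef_pos'],o['ft_force'])
M=R.from_quat(o['tool_rot']).as_matrix();print(M.round(3).tolist(),np.degrees(np.arctan2(M[1,0],M[0,0])))
```

```text
[ 0.17   0.124 -0.274  1.18  -0.013  1.773] [0.4165408  0.06755451 0.18119327] [ 0.10521476 -0.26803602  0.50956067]
[[0.032, 0.999, -0.005], [0.999, -0.032, -0.014], [-0.014, -0.004, -1.0]] 88.18823260713008
```

drive_tool --increments '[[[0,0,-15],[0.8,-0.3,0],0],[[0,0,-15],[0,0,0],0],[[0,0,-12.5],[0,0,0],0],[[0,0,0],[0,0,0],0],[[10,-0.3,0],[0,0,0],0],[[10,-0.3,0],[0,0,0],0],[[10,-0.3,0],[0,0,0],0],[[0,0,0],[0,0,0],0]]'

```text
clock: 4.52
eef_pos: [0.4508, 0.0663, 0.1401]
tool_rot: [0.718, 0.696, 0.002, 0.002]
ft_force: [0.1, -0.3, 0.6]
grip_width: 0.0001
grasp_force: 0.0
```

Run:
```python
from h import *
o=get_obs();print(o['eef_pos'],o['ft_force'])
c=camera('side');w=camera('wrist')
a=cv2.resize(c['image'][130:245,213:328],(560,560),interpolation=cv2.INTER_CUBIC)[100:520]
b=w['image'][:300,100:340]
save('push1',np.hstack([a[:,:440],cv2.resize(b,(336,420))]))
```

```text
[0.4508346  0.06632955 0.14008397] [ 0.13583575 -0.32325027  0.55632695]
```

View pics/push1.png

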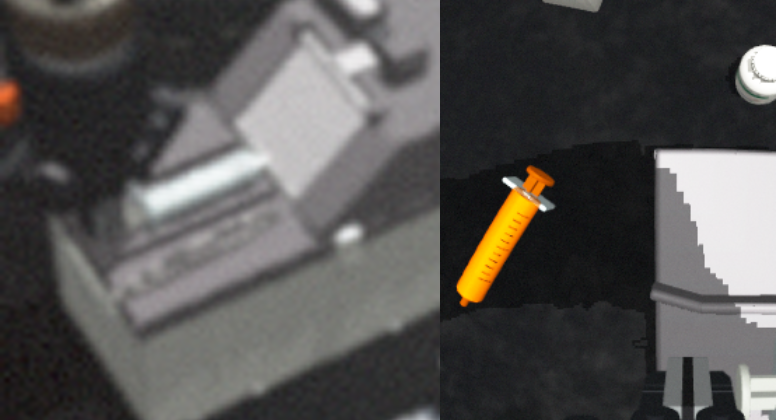

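The fingers are at the thumb plate. The syringe has moved forward about 12 mm and its nose is at the flap, so I'll keep pushing.

drive_tool --increments '[[[10,-0.3,0],[0,0,0],0],[[10,-0.4,0],[0,0,0],0],[[10,-0.3,0],[0,0,0],0],[[10,-0.4,0],[0,0,0],0],[[10,-0.3,0],[0,0,0],0],[[10,-0.4,0],[0,0,0],0],[[0,0,0],[0,0,0],0]]'

```text
clock: 5.2
eef_pos: [0.5097, 0.0641, 0.1388]
tool_rot: [0.718, 0.696, 0.001, 0.001]
ft_force: [1.1, 0.9, -0.3]
grip_width: 0.0001
grasp_force: 0.0
```

drive_tool --increments '[[[12,-0.4,0],[0,0,0],0],[[12,-0.4,0],[0,0,0],0],[[12,-0.4,0],[0,0,0],0],[[12,-0.4,0],[0,0,0],0],[[12,-0.4,0],[0,0,0],0],[[12,-0.4,0],[0,0,0],0],[[8,-0.3,0],[0,0,0],0],[[0,0,0],[0,0,0],0]]'

```text
clock: 5.87
eef_pos: [0.5838, 0.0615, 0.1388]
tool_rot: [0.718, 0.696, -0.002, -0.002]
ft_force: [-11.3, 1.1, 8.3]
grip_width: 0.0001
grasp_force: 0.7
```

Run:
```python
from h import *
o=get_obs();print(o['eef_pos'],o['ft_force'],o['clock'])
c=camera('side');
for s in silhouettes('syringe',c): print(s['conf'],s['bbox'])
save('push2',cv2.resize(c['image'][110:245,213:328],None,fx=4.4,fy=4.4,interpolation=cv2.INTER_CUBIC))
```

```text
[0.58384713 0.06152462 0.13883303] [-11.30455748   1.10064863   8.29280757] 5.8667
0.85 [219.9, 317.8, 245.9, 344.2]
0.78 [315.4, 254.6, 330.7, 280.7]
0.71 [265.1, 285.5, 299.8, 292.3]
0.5 [194.7, 220.9, 208.7, 245.6]
```

View pics/push2.png

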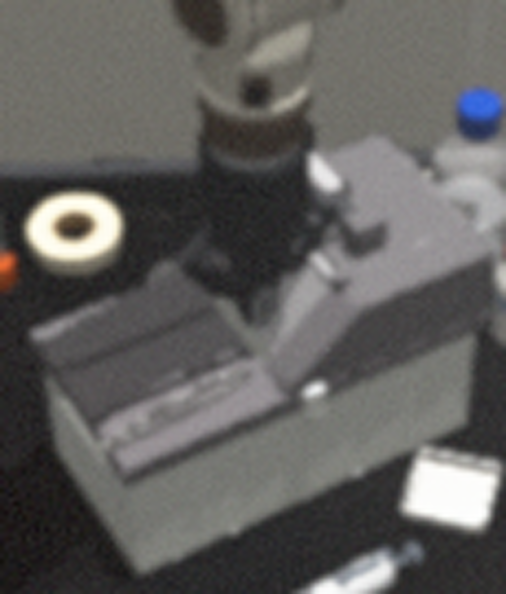

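The syringe is gone from the ledge and there's a light contact at the end of the stroke. I'll draw back.

drive_tool --increments '[[[-8,0.3,0],[0,0,0],0],[[-12,0.4,0],[0,0,0],0],[[-15,0.5,0],[0,0,0],0],[[-20,0.7,0],[0,0,0],0],[[-25,0.8,10],[0,0,0],0],[[-25,0.8,30],[0,0,0],0],[[-25,0.8,40],[0,0,0],0],[[0,0,30],[0,0,0],0]]'

```text
clock: 6.63
eef_pos: [0.4554, 0.0655, 0.2454]
tool_rot: [0.718, 0.696, -0.001, -0.001]
ft_force: [1.2, 0.2, -0.3]
grip_width: 0.0002
grasp_force: 0.0
```

Run:
```python
from h import *
o=get_obs();print(o['eef_pos'],o['ft_force'],o['clock'])
c=camera('side');s=camera('scene')
for q in('syringe','lock_tab','flap'):
  for r in silhouettes(q,c)[:4]: print(q,r['conf'],r['bbox'])
a=cv2.resize(c['image'][130:230,213:313],(480,480),interpolation=cv2.INTER_CUBIC)
b=cv2.resize(s['image'][175:275,150:216],(317,480),interpolation=cv2.INTER_CUBIC)
save('after',np.hstack([a,b]))
```

```text
[0.45542866 0.06549519 0.24538256] [ 1.20968855  0.16456346 -0.33599241] 6.6333
syringe 0.65 [316.0, 254.7, 333.2, 283.5]
syringe 0.63 [194.9, 221.4, 209.4, 248.1]
syringe 0.57 [218.8, 319.7, 245.7, 344.7]
syringe 0.5 [270.0, 285.9, 301.7, 290.8]
lock_tab 0.48 [278.8, 136.4, 289.7, 157.1]
flap 0.63 [264.3, 154.4, 291.8, 190.5]
```

View pics/after.png

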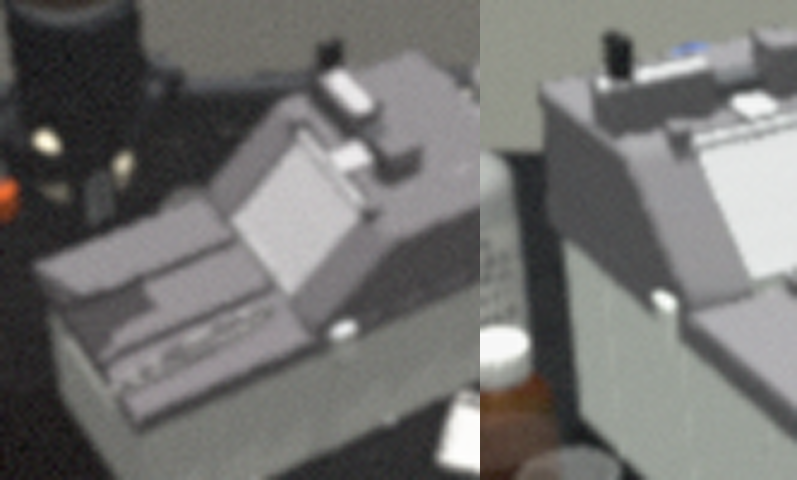

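The side and scene views show the flap shut, the ledge empty and the lock tab unmoved at its start position. Now I'll move to the left side of the tab, staying high.

drive_tool --increments '[[[0,22,20],[0,0,0],0],[[10,32,20],[0,0,0],0],[[32,32,0],[0,0,0],0],[[35,0,0],[0,0,0],0],[[35,0,0],[0,0,0],0],[[35,0,0],[0,0,0],0],[[35,0,0],[0,0,0],0],[[26,0,0],[0,0,0],0]]'

```text
clock: 7.55
eef_pos: [0.6672, 0.1488, 0.2802]
tool_rot: [0.718, 0.696, -0.001, -0.0]
ft_force: [-0.3, 0.0, 0.2]
grip_width: -0.0002
grasp_force: 0.0
```

drive_tool --increments '[[[0,0,0],[0,0,0],0],[[0,0,0],[0,0,0],0]]'

```text
clock: 7.72
eef_pos: [0.6658, 0.1487, 0.2785]
tool_rot: [0.718, 0.696, -0.003, -0.002]
ft_force: [-1.4, -0.8, 0.1]
grip_width: 0.0
grasp_force: 0.0
```

Run:
```python
from fit import *
b=np.load('bin.npy')
o=get_obs();print(o['eef_pos'],o['tool_rot'],np.round(o['joint_pos'],3))
w=camera('wrist');im=w['image'].copy()
pts=[W(b,(.0916+dx,.0612+dy,.242)) for dx in(-.01,.01) for dy in(-.0045,.0045)]+[o['eef_pos']]
for p in pts:
    q=w['view']@np.append(p,1);th=np.arctan2(np.hypot(q[0],q[1]),q[2]);ph=np.arctan2(q[1],q[0]);r=w['K'][0,0]*th
    u=(w['K'][0,2]+r*np.cos(ph),w['K'][1,2]+r*np.sin(ph));print(np.round(u,1).tolist())
    cv2.circle(im,(int(round(u[0])),int(round(u[1]))),2,(255,0,0),1)
for r in silhouettes('lock_tab',w)[:3]: print(r['conf'],r['bbox'])
save('wtab',im,1.42)
```

```text
[0.66577568 0.14866573 0.27854706] [ 0.71831095  0.69571522 -0.00271542 -0.00152993] [ 0.22   0.644  0.747  1.68  -0.     1.823]
[257.8, 291.6]
[257.5, 279.0]
[289.6, 291.8]
[289.9, 279.2]
[278.2, 272.2]
0.61 [266.0, 254.0, 278.1, 258.0]
```

View pics/wtab.png

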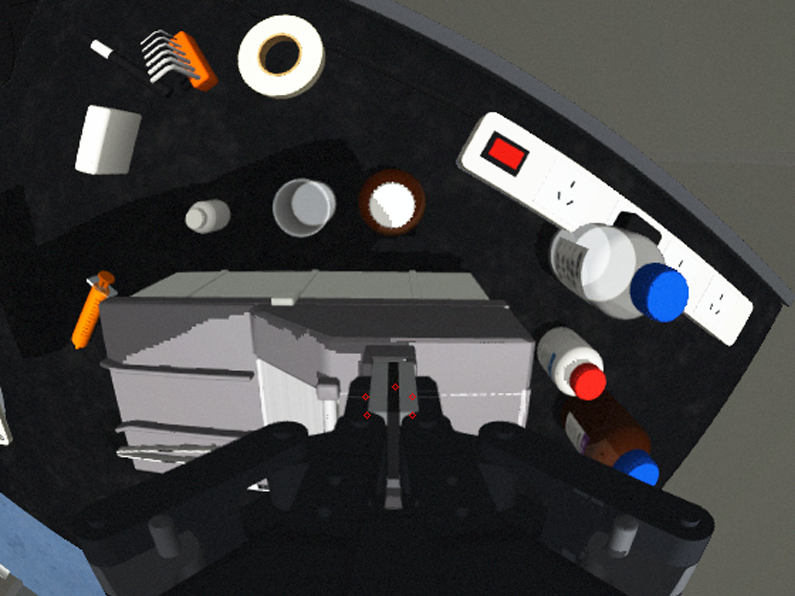

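The fingertips are just left of the tab, whose predicted corners are at (365-413, 397-415), with about 12 mm of gap. I'll lower with a bit more clearance and then push in -y.

drive_tool --increments '[[[-2.5,5,-20],[0,0,0],0],[[0,0,-15],[0,0,0],0],[[0,0,-14],[0,0,0],0],[[0,0,0],[0,0,0],0],[[0,-6,0],[0,0,0],0],[[0,-6,0],[0,0,0],0],[[0,-6,0],[0,0,0],0],[[0,0,0],[0,0,0],0]]'

```text
clock: 8.48
eef_pos: [0.6634, 0.1346, 0.2371]
tool_rot: [0.719, 0.695, 0.002, 0.001]
ft_force: [0.3, 0.3, -0.2]
grip_width: -0.0004
grasp_force: 0.0
```

drive_tool --increments '[[[0,10,0],[0,0,0],0],[[0,0,-5],[0,0,0],0],[[0,0,-4],[0,0,0],0],[[0,0,0],[0,0,0],0],[[0,0,0],[0,0,0],0]]'

```text
clock: 8.9
eef_pos: [0.6625, 0.1463, 0.2251]
tool_rot: [0.718, 0.696, -0.0, 0.0]
ft_force: [-0.3, -0.1, -0.8]
grip_width: -0.0002
grasp_force: 0.0
```

drive_tool --increments '[[[0,0,3],[0,0,0],0],[[-0.2,-6,0],[0,0,0],0],[[-0.2,-6,0],[0,0,0],0],[[-0.2,-6,0],[0,0,0],0],[[-0.2,-6,0],[0,0,0],0],[[-0.2,-6,0],[0,0,0],0],[[0,0,0],[0,0,0],0]]'

```text
clock: 9.48
eef_pos: [0.6619, 0.1143, 0.2294]
tool_rot: [0.719, 0.695, 0.0, 0.001]
ft_force: [-0.1, 0.7, 0.6]
grip_width: -0.0003
grasp_force: 0.0
```

drive_tool --increments '[[[-0.2,-5,0],[0,0,0],0],[[-0.2,-5,0],[0,0,0],0],[[-0.1,-3,0],[0,0,0],0],[[0,-2,0],[0,0,0],0],[[0,0,0],[0,0,0],0]]'

```text
clock: 9.9
eef_pos: [0.6613, 0.1004, 0.2291]
tool_rot: [0.718, 0.696, 0.0, 0.001]
ft_force: [0.6, -0.4, 0.3]
grip_width: -0.0
grasp_force: 0.0
```

drive_tool --increments '[[[0,-2,0],[0,0,0],0],[[0,-2,0],[0,0,0],0],[[0,0,0],[0,0,0],0]]'

```text
clock: 10.15
eef_pos: [0.6613, 0.0989, 0.2291]
tool_rot: [0.718, 0.696, 0.002, -0.001]
ft_force: [-0.8, 5.2, 0.1]
grip_width: -0.0002
grasp_force: 2.5
```

drive_tool --increments '[[[0,-2,0],[0,0,0],0],[[0,-2,0],[0,0,0],0],[[0,0,0],[0,0,0],0]]'

```text
clock: 10.4
eef_pos: [0.6613, 0.0987, 0.2293]
tool_rot: [0.717, 0.697, 0.004, -0.003]
ft_force: [-0.6, 13.2, -0.2]
grip_width: 0.0001
grasp_force: 6.6
```

Run:
```python
from fit import *
b=np.load('bin.npy');cs=[camera('side'),camera('scene')]
for c in cs:
  print([round(r['conf'],2) for r in silhouettes('lock_tab',c)],[r['bbox'] for r in silhouettes('lock_tab',c)][:2],[proj(W(b,(.0916,.0612-d,.242)),c).round(1).tolist() for d in(0,.038)])
```

```text
[0.49] [[284.7, 143.6, 294.3, 161.4]] [[281.6, 138.7], [287.9, 145.8]]
[0.57] [[190.7, 180.0, 209.7, 189.9]] [[178.2, 182.3], [193.2, 179.1]]
```

The slide hit a hard stop at the predicted place (13 N, y = 0.0987). I'll back away, lift clear and verify.

drive_tool --increments '[[[0,15,0],[0,0,0],0],[[0,20,0],[0,0,0],0],[[0,10,20],[0,0,0],0],[[-25,0,30],[0,0,0],0],[[-35,0,20],[0,0,0],0],[[-35,0,0],[0,0,0],0],[[-35,0,0],[0,0,0],0],[[0,0,0],[0,0,0],0]]'

```text
clock: 11.37
eef_pos: [0.5237, 0.1372, 0.2986]
tool_rot: [0.718, 0.697, -0.003, -0.001]
ft_force: [0.1, 0.4, -0.9]
grip_width: -0.0001
grasp_force: 0.0
```

Run:
```python
from fit import *
b=np.load('bin.npy');c=camera('side');s=camera('scene');o=get_obs();print(o['eef_pos'],o['ft_force'],o['clock'])
A=silhouettes('lock_tab',c)[0]['bbox'];B=silhouettes('lock_tab',s)[0]['bbox'];print(A,B)
a=cv2.resize(c['image'][130:230,213:313],(480,480),interpolation=cv2.INTER_CUBIC)
d=cv2.resize(s['image'][165:265,150:216],(317,480),interpolation=cv2.INTER_CUBIC)
save('final',np.hstack([a,d]))
```

```text
[0.53006539 0.13793434 0.29971365] [-0.19686893  0.93836747  0.52208357] 11.4667
[287.5, 145.4, 293.6, 158.9] [190.7, 178.2, 209.0, 188.5]
```

View pics/final.png

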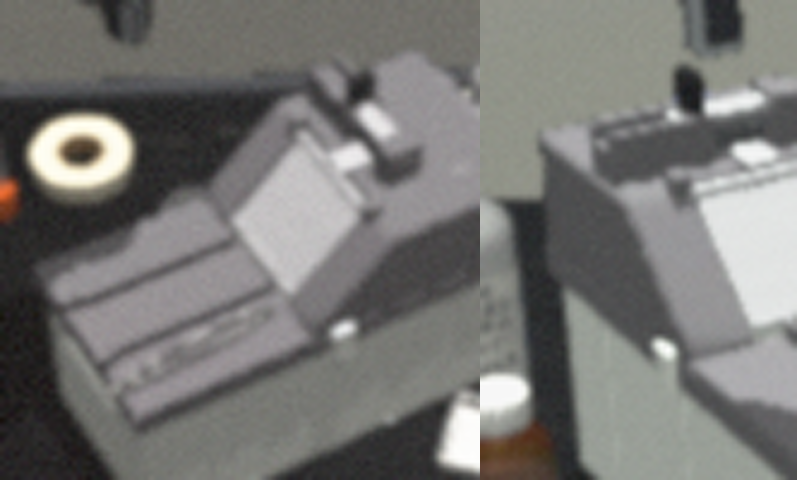

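The picture shows the slide across to its keeper (tab now at (360,82) in the side crop), the flap shut, the ledge empty except for the tweezers, and the gripper clear.

```bash
python3 -c "
from workcell import *
print(job_done())"
```

```text
the job is handed in; nothing more can be done
None
```

I handed the job in at about 11.5 s: the syringe went through the flap into the bin, the flap shut by itself, and the lock slide was pushed to its stop; the last picture showed the tweezers in place and the gripper clear, but I did not re-measure the other bystanders and got no verdict back.

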